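# Open the bench dust filter

## Robot

A 6-joint arm with a two-finger parallel gripper is mounted at the origin on a cart in front of the work surface, level with it; the furniture and walls round the work are solid. World frame = base frame: x ahead of the robot, y to its left, z up, the work surface at z = 0. Lengths are in m, angles in rad, forces in N, time in s.
With the tool pointing down it reaches from about 0.375 to 0.975 m from the base axis. Payload 3.8 kg.
Tool frame: the origin (TCP) lies midway between the tips of the shut fingers; the grasp point (between the pads) lies 19 mm behind it; z points along the fingers, y is the line along which they close (so a half turn about z gives the same grasp; the last joint's range is limited). The gripper opens to 85 mm and grips with 20 to 120 N. Pads are 22 mm wide; open, the fingers measure 114 mm over their backs; the gripper's body (76 mm by 85 mm) begins 54 mm behind the grasp point. The pads swing forward as they close: fully open they stand 13 mm farther back than shut.
Start: joints at [1.18, 0.264, 1.604, -0, 1.274, -0.037], TCP at [0.234, 0.633, 0.205] pointing down, gripper open.
Joint ranges: [-2.63, 2.63], [-0.94, 2.18], [0.31, 2.57], [-1.31, 4.45], [0, 2.66], [-2.55, 2.55]. Speed limits (rad/s): [2.57, 2.57, 3.14, 3.14, 3.14, 3.14].

## Interface

Orientations are given as a rotation vector (axis times angle).
In Python, from workcell import bot gives the robot as it stands.
- The arm moves only by the tool step_arm, never from a script. Its argument "motion" is a list of rows, each a list of 5 numbers: the finger opening in cm, from 0 to 8.54, then the shift along the tool's x, y, z in cm, then the turn about the tool's z in degrees. In form: [[claw, dx, dy, dz, twist], ...]. A call has 1 to 20 rows; each row is the pose to reach, as a shift and turn from the pose commanded when the call began, along the tool's axes at that moment; what a row does not reach only later rows make up. A row lasts 1/10 s, in which the tool goes at most 50 mm and 8.59 degrees, less where a joint would pass 70% of its speed; a pose out of reach is approached as far as the arm can. A call with a gripper value outside its range is refused whole. The fingers move at their own pace and stop on an object; "force" is the grip in N (left out, the last holds). Time passes only in rows, so rows that repeat a pose let the fingers close. It gives the time, the measured TCP pose, the force, the opening and the grip force at its end, in the units of the state.
- bot.read_state(): the state, without advancing time (a new reading comes with each control period).
- bot.read_camera(name): name is "side" or "top" or "wrist"; returns (picture, depth): 384x512x3 uint8, red, green, blue; 384x512 float32, m along the optical axis (not along the pixel's ray), 0 where there is no reading.
- bot.calibration(name): a dict with "mtx" (3x3 intrinsics, pixels), "origin" and "orientation" of the camera in the world; the wrist camera has in their place "T_tool_cam" (4x4, takes a point from camera to tool coordinates, whose origin is the TCP and whose axes are the flange's). Camera axes: x right, y up, looking along -z (the intrinsics and any distortion apply to the point x, -y, -z); pixel columns grow to the right and rows downward; lengths in m; the calibration is good to about 2 mm. A picture is of the moment at which its call begins: read the wrist's pose just before it. calibration takes no time and is no camera call.
- bot.finish_job(): hands the job in; it is judged then, once.
The state is a dict: "time": time; "q": joint angles; "joint_vel": joint speeds; "joint_torque": joint torques, N m; "tool_pos": TCP position; "tcp_rot": TCP orientation; "wrist_force": force on the tool from outside, world axes, zero at the start; "torque": the same for the moment, N m; "width": opening from 0.0 (shut) to 1.0 (fully open); "grip_force": force on a finger pad.
Only numpy, scipy, OpenCV 4.12 (cv2) and the standard library are available. Lean on these libraries where they do the work, as an engineer would, in place of code of your own. Each camera call takes 0.05 s, during which the arm holds its last target. There are 200 camera calls.

## Task

The bench's dust filter is due for a clean. Push the wings of its blue bayonet cover a quarter turn anticlockwise (seen from above) until they stop over the green marks, then lift the cover off and set it down gently, right way up and flat, in the round steel dish. Do not knock the tape, pliers or screwdriver out of place.

Things in the scene. Friction and masses are not known exactly. Their poses are not given: they have to be found in the camera images.
- pot: Grey round dust-filter pot fixed to the bench. Origin: centre of its foot on the bench top; z up. Foot 148 mm across, body 112 mm to z = 70 mm, then a 92 mm neck to the rim at z = 98 mm; a 34 mm spigot sticks out to 84 mm from the axis at z = 38 mm. Red marks (wall and foot) at +x and -x: wings' locked direction; green marks at +y and -y: unlocked.
- cover: Loose blue bayonet cover, about 300 g, at first locked on the pot, wings within 9 degrees of the red marks. Origin: on its axis at the skirt's lower edge (seated: 76 mm above the pot's origin); z up. 118 mm across, top face at z = 27 mm. Turns anticlockwise (from above) freely, under 5 N at a wing, to a stop 92 degrees from the pot's x axis; a half turn makes no difference.
- cover_wing (a point): Middle of one of the cover's two equal wings, 70 mm from its axis on the cover's +x (the other on -x), 13 mm above the cover's origin. Each wing reaches from 59 to 82 mm from the axis, is 16 mm thick (along the cover's y) and spans z = 4 to 22 mm. Axes as the cover's.
- cover_rib (a point): Middle of the straight grip rib on top of the cover, on its axis, 43 mm above the cover's origin. The rib is 86 mm long (along the cover's x, as the wings), 18 mm thick (along y) and 32 mm high (z = 27 to 59 mm). The cover lifts only with its wings within 25 degrees of the pot's y axis; raised 25 mm it is off the neck. Sideways play 2 mm.
- dish: Round steel parts dish, 0.9 kg, loose on the bench, open on top. Origin: centre of its underside; z up. 208 mm across the rim, 24 mm high, flat inner floor about 180 mm across at z = 5 mm. The cover fits in it with its wings in any direction; its origin then lies about 5 mm above the dish's origin.
- masking_tape: Roll of cream masking tape lying flat, 96 mm across, 25 mm high; origin under its centre. Bystander.
- pliers: Blue-handled pliers lying flat, 170 mm long (along y), 12 mm high; origin under the centre. Bystander.
- screwdriver: Red-handled screwdriver lying flat, 199 mm long (along y), 26 mm high; origin under the centre. Bystander.

How it is judged:
On the way, in this order (a step that is already met when the one before it is completed fails the run):
1. the cover is turned to its unlocked direction (wings within 0.3 rad of the pot's y axis) while still seated on the pot (angle between the x axis of cover and the y axis of pot, either way round below 0.3 rad and horizontal distance between cover and pot below 0.01 m and z of cover in the frame of pot below 0.082 m), for 0.1 s.
2. the cover is lifted clear of the pot's neck (z of cover in the frame of pot above 0.1 m), for 0.1 s.
At the end, for the whole second after the job is handed in: The cover rests at standstill on the floor of the dish, right way up and flat (tilt under 0.1 rad), its origin less than 12 mm above and within 40 mm sideways of the dish's origin, and the dish lies flat (horizontal distance between cover and dish below 0.04 m and z of cover in the frame of dish below 0.012 m and angle between each of cover, dish's own z axis and vertical below 0.1 rad and linear speed of cover below 0.03 m/s and angular speed of cover below 0.2 rad/s and contact force between cover and dish above 0.5 N); the robot touches nothing.
It fails at once if the cover falls (faster than 0.6 m/s while not held) (linear speed of cover above 0.6 m/s and contact force between cover and the fingers below 0.3 N).
It fails at once if a bystander (tape, pliers, screwdriver) is moved more than 40 mm (distance of any of masking_tape, pliers, screwdriver from where it was at the start of the episode above 0.04 m).
It also fails if it takes over 72 s, if anything falls off the work surface, if the arm or the gripper's body presses on something with over 40 N, if the wrist force passes 120 N, or if a joint passes its speed limit or range.

## Working session

There is one attempt and no reset: what is moved stays moved. The work goes in short steps, Python scripts to look and compute and a tool call to move; the robot and the scene stay as the last step left them, time stands still between calls to the robot, and variables do not carry over. Pictures are saved under pics/ and viewed, at most 10 in all, crops included, and the job is handed in when it is done.

Besides the shell and the picture viewer there is one more tool, called after "Emit:" by a JSON object that holds its "fn" and its "kwargs". step_arm: Moves the arm, as the interface text tells. Its arguments: {"type":"object","properties":{"motion":{"type":"array","items":{"type":"array","items":{"type":"number"}}},"force":{"type":"number"}},"required":["motion"]}

```bash
mkdir -p pics; cat > h.py <<'E'
import numpy as np,cv2
from scipy.spatial.transform import Rotation as R
from workcell import bot
def rot(o):
    o=np.array(o,float)
    return o if o.shape==(3,3) else R.from_rotvec(o).as_matrix()
def campose(n,s=None):
    c=bot.calibration(n)
    if 'T_tool_cam' in c:
        T=np.array(c['T_tool_cam']);A=rot(s['tcp_rot']);return A@T[:3,:3],A@T[:3,3]+np.array(s['tool_pos'])
    return rot(c['orientation']),np.array(c['origin'])
def pt(n,u,v,d,s=None):
    c=bot.calibration(n);K=np.array(c['mtx']);Rm,o=campose(n,s)
    u,v,d=map(np.asarray,(u,v,d))
    p=np.stack([(u-K[0,2])/K[0,0]*d,-(v-K[1,2])/K[1,1]*d,-d],-1)
    return p@Rm.T+o
def ray(n,u,v,z,s=None):
    Rm,o=campose(n,s);d=pt(n,u,v,1.0,s)-o
    return o+d*(z-o[2])/d[2]
E
python3 - <<'E'
from h import *
for n in('top','side'):
    c=bot.calibration(n);print(c)
    im,d=bot.read_camera(n);np.save(f'{n}.npy',d);cv2.imwrite(f'pics/{n}0.png',im[...,::-1])
print(bot.calibration('wrist'));print(bot.read_state())
a=cv2.imread('pics/top0.png')
cv2.imwrite('pics/v0.png',cv2.resize(a,(800,600)))
b=cv2.imread('pics/side0.png');cv2.imwrite('pics/v1.png',b)
E
```

```text
{'mtx': array([[485.68001916,   0.        , 253.56462723],
       [  0.        , 485.68001916, 195.34654313],
       [  0.        ,   0.        ,   1.        ]]), 'origin': array([ 0.30197322, -0.2431491 ,  1.31473377]), 'orientation': array([ 0.12661268, -0.11310459, -1.55682694])}
{'mtx': array([[353.11452693,   0.        , 262.77452748],
       [  0.        , 353.11452693, 188.86058058],
       [  0.        ,   0.        ,   1.        ]]), 'origin': array([0.22881418, 0.38535948, 0.63670809]), 'orientation': array([ 0.24821789, -1.21084407, -2.47685054])}
{'mtx': array([[290.37701854,   0.        , 252.24755385],
       [  0.        , 290.37701854, 194.57920971],
       [  0.        ,   0.        ,   1.        ]]), 'T_tool_cam': array([[-1.88946529e-04,  9.52218501e-01,  3.05417566e-01,
         7.87614157e-02],
       [ 9.99999965e-01,  2.35776516e-04, -1.16444638e-04,
         5.95099075e-04],
       [-1.82891028e-04,  3.05417534e-01, -9.52218513e-01,
        -1.69047099e-01],
       [ 0.00000000e+00,  0.00000000e+00,  0.00000000e+00,
         1.00000000e+00]])}
{'time': 0.1, 'q': array([ 1.18006634e+00,  2.64692895e-01,  1.60529819e+00, -1.75278339e-05,
        1.27371986e+00, -3.69011413e-02]), 'joint_vel': array([ 0.00173772, -0.00106798, -0.00303372,  0.00140562,  0.00048598,
        0.00066144]), 'joint_torque': array([-6.22819935e-04, -5.16699493e+01, -3.68591774e+01, -9.56178496e-05,
        6.25175293e-03,  1.15434293e-05]), 'tool_pos': array([0.23360334, 0.63248563, 0.20374363]), 'tcp_rot': array([-0.55281384, -3.09213026,  0.00325677]), 'wrist_force': array([-0.33324814,  0.69467239, -0.14650323]), 'torque': array([ 0.01642884, -0.01756261, -0.05318348]), 'grip_force': 0.0, 'width': 1.0026336655781956}
```

View pics/v0.png

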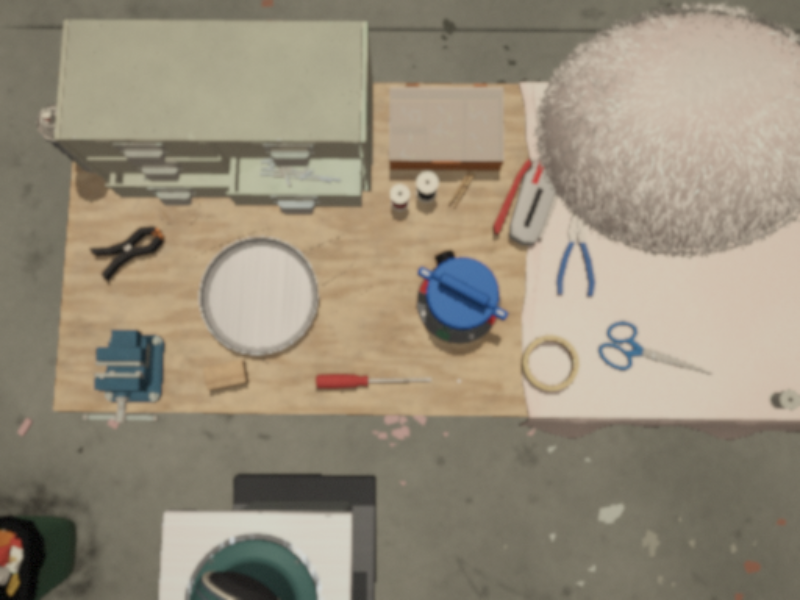

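View pics/v1.png

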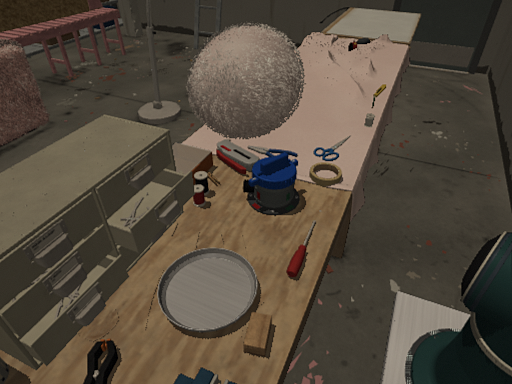

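The top view shows the dish at (259,297) and the blue cover at (462,293). Its wings are at (425,272) and (502,316) in the enlarged picture. The tape is at (550,363), the pliers at (575,270) and the screwdriver at (370,381). The side view shows the same layout, with the cover at (273,178). A big fuzzy ball is beyond and to the right of the pot.

```bash
python3 - <<'E'
from h import *
V,U=np.mgrid[:384,:512]
cl={}
for n,box in(('top',(255,320,150,225)),('side',(235,305,140,220))):
    im=cv2.imread(f'pics/{n}0.png');d=np.load(f'{n}.npy');h=cv2.cvtColor(im,cv2.COLOR_BGR2HSV)
    m=(h[...,0]>100)&(h[...,0]<125)&(h[...,1]>120)&(U>box[0])&(U<box[1])&(V>box[2])&(V<box[3])&(d>0)
    P=pt(n,U[m],V[m],d[m]);print(n,len(P),P.min(0),P.max(0))
    print(np.histogram(P[:,2],bins=np.arange(.07,.16,.005)))
    f=P[(P[:,2]>.095)&(P[:,2]<.11)];(c,wh,a)=cv2.minAreaRect(f[:,:2].astype(np.float32));print('face',cv2.minEnclosingCircle(f[:,:2].astype(np.float32)),f[:,2].mean())
    r=P[P[:,2]>.125];print('rib',r.mean(0),cv2.minAreaRect(r[:,:2].astype(np.float32)),np.median(r[:,2]))
    c=r[:,:2].mean(0)
    w=P[(np.hypot(*(P[:,:2]-c).T)>.066)&(P[:,2]>.07)];print('wing',w[w[:,1]>c[1]].mean(0),w[w[:,1]<c[1]].mean(0))
# dish rim, screwdriver, ball
d=np.load('top.npy');P=pt('top',U,V,d);S=np.load('side.npy')
m=(abs(U-166)<45)&(abs(V-190)<45)&(P[...,2]>.016)&(P[...,2]<.04)
print('dish',cv2.minEnclosingCircle(P[m][:,:2].astype(np.float32)),P[m][:,2].max());print(P[190,166])
q=(P[...,2]>.02)&(P[...,0]>.1);
for nm,(u,v) in dict(ball=(445,80),tape=(352,218),tape2=(334,230),cab=(140,80),cabfront=(140,115),pl=(360,180),knife=(340,138),red=(330,125),box=(285,100),spool=(256,125),spool2=(273,118),scr=(215,244),tip=(275,243),vise=(83,230),spig=(285,165)).items(): print(nm,P[v,u].round(3))
b=(U>345)&(V<165)&(P[...,2]>.15);print('ball',P[b].min(0),P[b].max(0))
Q=pt('side',U,V,S);b=(U>190)&(U<303)&(V>25)&(V<138)&(S<1.3)&(Q[...,2]>.1);print(Q[b].min(0),Q[b].max(0), Q[130,245])
# marks
a=cv2.imread('pics/top0.png')[145:235,245:335];c=cv2.imread('pics/side0.png')[140:220,235:310]
o=np.zeros((600,800,3),np.uint8);o[:400,:400]=cv2.resize(a,(400,400),interpolation=2);o[:400,400:775]=cv2.resize(c,(375,400),interpolation=2);cv2.imwrite('pics/v2.png',o[:400])
E
```

```text
top 1638 [ 0.45280061 -0.39482252  0.0448084 ] [ 0.58318544 -0.28059384  0.14098239]
(array([  0,   0,   1,   5,  12, 197, 856, 254,  20,  13,  12,  33, 153,
        66,   3,   0,   0]), array([0.07 , 0.075, 0.08 , 0.085, 0.09 , 0.095, 0.1  , 0.105, 0.11 ,
       0.115, 0.12 , 0.125, 0.13 , 0.135, 0.14 , 0.145, 0.15 , 0.155]))
face ((0.5084408521652222, -0.3365994095802307), 0.06074722483754158) 0.10274590675803934
rib [ 0.5108597  -0.3379644   0.13335205] ((0.5114998817443848, -0.3382807672023773), (0.08511671423912048, 0.018704049289226532), 62.512062072753906) 0.1335967726686762
wing [nan nan nan] [nan nan nan]
side 1381 [ 0.45241139 -0.57201094  0.00376608] [ 0.61675455 -0.26420704  0.13779425]
(array([  2,  26,  63,  79,  90,  89, 514,  89,  52,  44,  42,  43,  78,
        64,   0,   0,   0]), array([0.07 , 0.075, 0.08 , 0.085, 0.09 , 0.095, 0.1  , 0.105, 0.11 ,
       0.115, 0.12 , 0.125, 0.13 , 0.135, 0.14 , 0.145, 0.15 , 0.155]))
face ((0.511992871761322, -0.3364623785018921), 0.08041457086801529) 0.10306087067617604
rib [ 0.51085194 -0.33167762  0.13276514] ((0.5108419656753
[... 289 characters left out ...]
 0.00906451 0.00536104]
ball [ 0.699 -0.631  0.346]
tape [ 0.444 -0.497  0.007]
tape2 [ 0.411 -0.447  0.012]
cab [0.733 0.032 0.25 ]
cabfront [0.727 0.089 0.009]
pl [ 0.547 -0.52   0.014]
knife [ 0.661 -0.465  0.027]
red [ 0.706 -0.442  0.001]
box [ 0.756 -0.313  0.06 ]
spool [ 0.689 -0.236  0.05 ]
spool2 [ 0.705 -0.281  0.061]
scr [ 0.369 -0.13   0.026]
tip [ 0.375 -0.29   0.007]
vise [0.398 0.2   0.089]
spig [ 0.578 -0.314  0.053]
ball [ 0.30197322 -0.85201307  0.15007956] [ 0.93770817 -0.2431491   1.31473377]
[ 0.22881418 -0.85011388  0.10000211] [0.92561516 0.38535948 0.63670809] [ 0.6780497  -0.50379312  0.09662661]<stdin>:12: RuntimeWarning: Mean of empty slice.
  ret = um.true_divide(
```

View pics/v2.png

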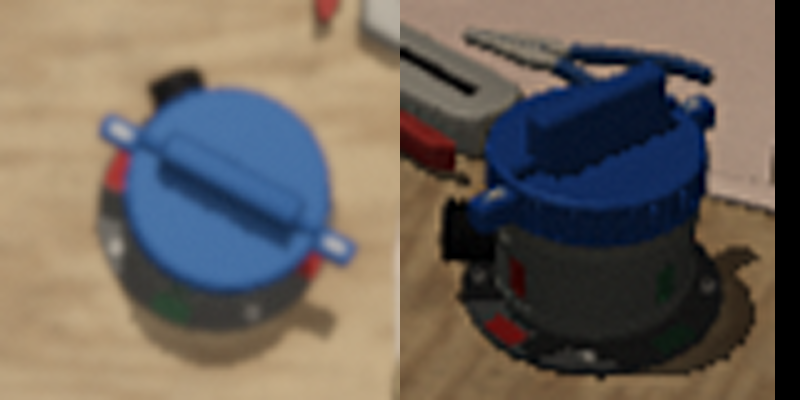

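The crop shows the wings at (120,130) and (335,247), close to the red marks. The green foot mark is at lower right in the side view, and the spigot is at the far left.

```bash
cat >> h.py <<'E'
def rows(W,s=None):
    """world waypoints (x,y,z,tool-x angle deg) -> dx,dy,dz (cm), twist (deg) from present pose"""
    s=s or bot.read_state();A=rot(s['tcp_rot']);a0=np.degrees(np.arctan2(A[1,0],A[0,0]));p=np.array(s['tool_pos'])
    for w in W:
        t=A.T@(np.array(w[:3])-p)*100;tw=-((w[3]-a0+180)%360-180)
        print(*t.round(1),round(tw,1))
E
python3 - <<'E'
from h import *
for nm,u,v in(('redfoot',256,206),('greenfoot',290,207.6),):print(nm,np.degrees(np.arctan2(*(ray('side',u,v,.01)-[.511,-.3375,0])[[1,0]])),np.hypot(*(ray('side',u,v,.01)-[.511,-.3375,0])[:2]))
d=np.load('top.npy');V,U=np.mgrid[:384,:512];P=pt('top',U,V,d)
m=(U>300)&(d>0)&(P[...,2]>.15)&(d<1.25);Q=P[m];print('ball',len(Q),Q.min(0),Q.max(0));k=Q[:,1].argmax();print(Q[k])
c=np.array([.511,-.3375]);a=np.radians(37)
rows([(.5,.1,.27,90),(.511+.076*np.cos(a),-.3375+.076*np.sin(a),.2,42),(.511+.076*np.cos(a),-.3375+.076*np.sin(a),.086,42)])
E
```

```text
redfoot 68.53261098005814 0.06747562545019523
greenfoot 153.14609580047906 0.06950349994416967
ball 22138 [ 0.55943858 -0.85201307  0.15007956] [ 0.93770817 -0.44527236  0.36811721]
[ 0.75617029 -0.44527236  0.18242318]
-43.4 -40.7 -6.5 69.7
-63.7 -75.0 0.5 117.7
-63.7 -75.0 11.9 117.7
```

Emit:
{"fn": "step_arm", "kwargs": {"motion": [[0, -43.4, -40.7, -6.5, 70], [0, -43.4, -40.7, -6.5, 70], [0, -43.4, -40.7, -6.5, 70], [0, -43.4, -40.7, -6.5, 70], [0, -43.4, -40.7, -6.5, 70], [0, -43.4, -40.7, -6.5, 70], [0, -43.4, -40.7, -6.5, 70], [0, -43.4, -40.7, -6.5, 70], [0, -43.4, -40.7, -6.5, 70], [0, -43.4, -40.7, -6.5, 70], [0, -43.4, -40.7, -6.5, 70], [0, -43.4, -40.7, -6.5, 70], [0, -63.7, -75.0, 0.5, 117.7], [0, -63.7, -75.0, 0.5, 117.7], [0, -63.7, -75.0, 0.5, 117.7], [0, -63.7, -75.0, 0.5, 117.7], [0, -63.7, -75.0, 0.5, 117.7], [0, -63.7, -75.0, 0.5, 117.7], [0, -63.7, -75.0, 0.5, 117.7], [0, -63.7, -75.0, 0.5, 117.7]]}}

```text
time: 2.1
tool_pos: [0.5704, -0.2884, 0.1999]
tcp_rot: [-2.932, -1.126, 0.001]
wrist_force: [0.9, -0.2, -0.4]
width: -0.004
grip_force: 0.0
```

Emit:
{"fn": "step_arm", "kwargs": {"motion": [[0, 0, 0, 0, 0], [0, 0, 0, 0, 0], [0, 0, 0, 0, 0]]}}

```text
time: 2.4
tool_pos: [0.5704, -0.2855, 0.2005]
tcp_rot: [-2.931, -1.127, 0.0]
wrist_force: [0.5, -0.2, -0.2]
width: 0.001
grip_force: 0.0
```

```bash
python3 - <<'E'
from h import *
s=bot.read_state();print(s['tool_pos'],s['time'],s['wrist_force'])
im,d=bot.read_camera('wrist');cv2.imwrite('pics/w1.png',im[...,::-1])
V,U=np.mgrid[:384,:512];P=pt('wrist',U,V,d,s);h=cv2.cvtColor(im,cv2.COLOR_RGB2HSV)
m=(h[...,0]>100)&(h[...,0]<125)&(h[...,1]>120)&(d>0)&(P[...,2]>.07)&(P[...,2]<.15)&(np.hypot(P[...,0]-.511,P[...,1]+.3375)<.1)
Q=P[m];print(len(Q));r=Q[Q[:,2]>.128];print('rib',r.mean(0),cv2.minAreaRect(r[:,:2].astype(np.float32)))
f=Q[(Q[:,2]>.097)&(Q[:,2]<.108)];print('face',cv2.minEnclosingCircle(f[:,:2].astype(np.float32)))
a=np.radians(37)
rows([(.511+.076*np.cos(a),-.3375+.076*np.sin(a),z,42) for z in(.2,.086)],s)
E
```

```text
[ 0.57044719 -0.28547644  0.20053374] 2.4 [ 0.49545412 -0.2144056  -0.17129157]
5544
rib [ 0.52945451 -0.30120777  0.13238096] ((0.5309855341911316, -0.3027501404285431), (0.006017379462718964, 0.015522285364568233), 63.86763000488281)
face ((0.5238191485404968, -0.32793527841567993), 0.06643383204936981)
-0.3 0.6 0.1 0.0
-0.3 0.6 11.5 0.0
```

View pics/w1.png

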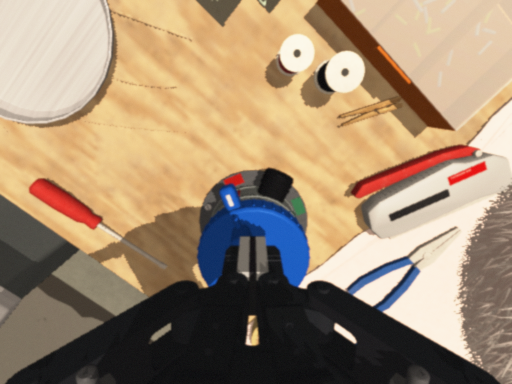

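The wrist view shows the wing at (230,197), anticlockwise of the shut fingers (column 253), beside the red foot mark. The way down is clear.

Emit:
{"fn": "step_arm", "kwargs": {"motion": [[0, -0.3, 0.6, 4, 0], [0, -0.3, 0.6, 8, 0], [0, -0.3, 0.6, 10.5, 0], [0, -0.3, 0.6, 11.5, 0], [0, -0.3, 0.6, 11.5, 0], [0, -0.3, 0.6, 11.5, 0]]}}

```text
time: 3.05
tool_pos: [0.5738, -0.2928, 0.0877]
tcp_rot: [2.93, 1.127, 0.003]
wrist_force: [0.4, -0.0, 0.2]
width: 0.001
grip_force: 0.0
```

```bash
python3 - <<'E'
from h import *
s=bot.read_state();print(s['tool_pos'],s['time'],s['wrist_force'])
rows([(.511+.076*np.cos(a),-.3375+.076*np.sin(a),.086,np.degrees(a)+5) for a in np.radians(np.arange(42,141,5))],s)
E
```

```text
[ 0.57382262 -0.29282545  0.08768183] 3.05 [ 0.43055632 -0.01336353  0.17223589]
-0.1 -0.9 0.2 -4.9
-0.1 -1.5 0.2 -9.9
-0.2 -2.2 0.2 -14.9
-0.3 -2.9 0.2 -19.9
-0.5 -3.5 0.2 -24.9
-0.8 -4.1 0.2 -29.9
-1.1 -4.7 0.2 -34.9
-1.4 -5.2 0.2 -39.9
-1.8 -5.8 0.2 -44.9
-2.3 -6.3 0.2 -49.9
-2.8 -6.7 0.1 -54.9
-3.3 -7.1 0.1 -59.9
-3.8 -7.5 0.1 -64.9
-4.4 -7.8 0.1 -69.9
-5.0 -8.0 0.1 -74.9
-5.7 -8.2 0.1 -79.9
-6.3 -8.4 0.1 -84.9
-7.0 -8.5 0.1 -89.9
-7.6 -8.5 0.1 -94.9
-8.3 -8.5 0.1 -99.9
```

Emit:
{"fn": "step_arm", "kwargs": {"motion": [[0, -0.1, -0.9, 0, -5], [0, -0.1, -1.5, 0, -10], [0, -0.2, -2.2, 0, -15], [0, -0.3, -2.9, 0, -20], [0, -0.5, -3.5, 0, -25], [0, -0.8, -4.1, 0, -30], [0, -1.1, -4.7, 0, -35], [0, -1.4, -5.2, 0, -40], [0, -1.8, -5.8, 0, -45], [0, -2.3, -6.3, 0, -50], [0, -2.8, -6.7, 0, -55], [0, -3.3, -7.1, 0, -60], [0, -3.8, -7.5, 0, -65], [0, -4.4, -7.8, 0, -70], [0, -5.0, -8.0, 0, -75], [0, -5.7, -8.2, 0, -80]]}}

```text
time: 4.65
tool_pos: [0.4771, -0.2713, 0.0889]
tcp_rot: [1.514, 2.746, -0.0]
wrist_force: [-0.2, -0.6, -0.1]
width: 0.001
grip_force: 0.0
```

```bash
cat > look.py <<'E'
from h import *
import sys
V,U=np.mgrid[:384,:512]
im,d=bot.read_camera('top');h=cv2.cvtColor(im,cv2.COLOR_RGB2HSV);cv2.imwrite('pics/look%s.png'%sys.argv[1],im[...,::-1])
P=pt('top',U,V,d);m=(h[...,0]>100)&(h[...,0]<125)&(h[...,1]>120)&(d>0)&(np.hypot(P[...,0]-.511,P[...,1]+.3375)<.095)&(P[...,2]>.07)
Q=P[m];r=Q[(Q[:,2]>.125)&(Q[:,2]<.15)];print('rib',r.mean(0),cv2.minAreaRect(r[:,:2].astype(np.float32)) if len(r) else 0)
w=Q[np.hypot(Q[:,0]-.511,Q[:,1]+.3375)>.066];x=w[:,:2]-[.511,-.3375];print('wing angles',np.sort(np.degrees(np.arctan2(x[:,1],x[:,0])).round()))
E
python3 look.py 1; python3 - <<'E'
from h import *
s=bot.read_state();print(s['tool_pos'],s['time'],s['wrist_force'])
rows([(.511+.076*np.cos(a),-.3375+.076*np.sin(a),.086,np.degrees(a)+5) for a in np.radians(np.arange(117,150,3))],s)
E
```

```text
rib [ 0.49482167 -0.3686684   0.13371143] ((0.49480846524238586, -0.3692983090877533), (0.014837424270808697, 0.017674487084150314), 59.33549118041992)
wing angles [163. 164. 165. 165. 165. 166. 166. 167. 167. 167. 168. 168. 169. 170.
 170. 171. 171. 172. 172. 172.]
[ 0.47603482 -0.27161894  0.08868159] 4.7 [-1.59383042  0.21582764  0.42475592]
0.1 0.1 0.3 0.4
0.2 -0.3 0.3 -2.6
0.2 -0.7 0.3 -5.6
0.2 -1.1 0.3 -8.6
0.1 -1.5 0.3 -11.6
0.1 -1.8 0.3 -14.6
-0.0 -2.2 0.3 -17.6
-0.1 -2.6 0.3 -20.6
-0.2 -3.0 0.3 -23.6
-0.4 -3.4 0.3 -26.6
-0.5 -3.7 0.3 -29.6
```

```bash
python3 - <<'E'
from h import *
im,d=bot.read_camera('side')
a=cv2.imread('pics/look1.png')[140:240,225:325];c=im[120:220,225:325,::-1]
cv2.imwrite('pics/v4.png',cv2.resize(np.hstack([a,c]),(800,400),interpolation=2))
E
```

```text
(no output)
```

View pics/v4.png

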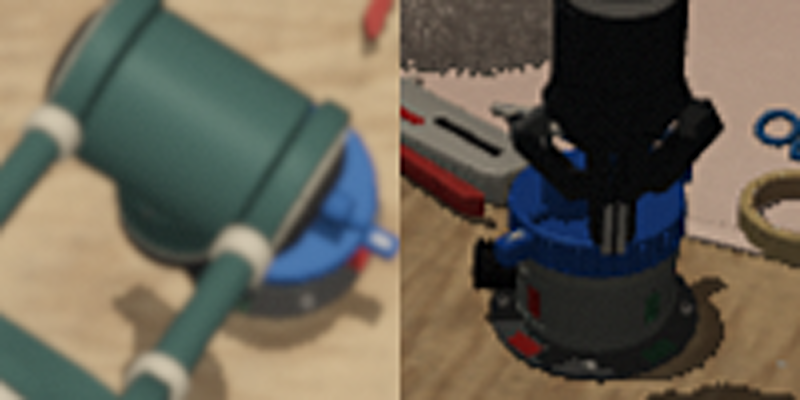

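The pictures show the wing still over the red mark, with the fingers already past it. I'll check the heights of the fingertip and the wing.

```bash
python3 - <<'E'
from h import *
s=bot.read_state();print(s['tool_pos'],s['time'],s['wrist_force'],s['tcp_rot'])
im,d=bot.read_camera('side');V,U=np.mgrid[:384,:512];P=pt('side',U,V,d)
for u in (274,276,278,280,282):
    print(u,[(v,*(P[v,u]*1000).round().astype(int),*im[v,u]) for v in range(174,188,2)])
print([(u,v,*(P[v,u]*1000).round().astype(int)) for u in (249,252,255) for v in range(176,186,2)])
E
```

```text
[ 0.47647239 -0.27136737  0.08849218] 4.75 [ 0.53286037 -0.50510509 -0.32189055] [ 1.52038902e+00  2.74404522e+00 -6.57623398e-04]
274 [(174, np.int64(480), np.int64(-260), np.int64(142), np.uint8(6), np.uint8(5), np.uint8(7)), (176, np.int64(481), np.int64(-261), np.int64(135), np.uint8(5), np.uint8(6), np.uint8(6)), (178, np.int64(480), np.int64(-259), np.int64(131), np.uint8(4), np.uint8(5), np.uint8(5)), (180, np.int64(480), np.int64(-261), np.int64(124), np.uint8(4), np.uint8(4), np.uint8(0)), (182, np.int64(489), np.int64(-283), np.int64(100), np.uint8(8), np.uint8(20), np.uint8(44)), (184, np.int64(489), np.int64(-283), np.int64(94), np.uint8(7), np.uint8(21), np.uint8(47)), (186, np.int64(489), np.int64(-285), np.int64(86), np.uint8(7), np.uint8(20), np.uint8(43))]
276 [(174, np.int64(475), np.int64(-261), np.int64(143), np.uint8(59), np.uint8(57), np.uint8(52)), (176, np.int64(475), np.int64(-259), np.int64(139), np.uint8(59), np.uint8(57), np.uint8(52)), (178, np.int64(475), np.int64(-259), np.int64(133), np.uint8(61), np.uint8(59), np.uint8(53)), (180, np.int64(475), np.in
[... 2494 characters left out ...]
, np.int64(95)), (249, 182, np.int64(551), np.int64(-266), np.int64(93)), (249, 184, np.int64(550), np.int64(-265), np.int64(87)), (252, 176, np.int64(560), np.int64(-304), np.int64(84)), (252, 178, np.int64(548), np.int64(-279), np.int64(98)), (252, 180, np.int64(544), np.int64(-269), np.int64(99)), (252, 182, np.int64(542), np.int64(-266), np.int64(95)), (252, 184, np.int64(541), np.int64(-264), np.int64(91)), (255, 176, np.int64(545), np.int64(-290), np.int64(98)), (255, 178, np.int64(541), np.int64(-282), np.int64(97)), (255, 180, np.int64(539), np.int64(-276), np.int64(96)), (255, 182, np.int64(537), np.int64(-273), np.int64(92)), (255, 184, np.int64(538), np.int64(-274), np.int64(84))]
```

Depth puts the fingertips at z ≈ 0.118 while the reported TCP is 0.0885. The row where the tip appears in the wrist picture agrees. The real tips are therefore about 29 mm behind the reported TCP, and the fingers passed over the wing. I'll sweep back at this height, go 30 mm lower and push again.

```bash
python3 - <<'E'
from h import *
s=bot.read_state()
rows([(.511+.076*np.cos(a),-.3375+.076*np.sin(a),z,np.degrees(a)+5) for a,z in zip(np.radians([110,102,94,86,78,70,62,54,46,38,36,36,36,36]),[.095]*11+[.08,.06,.058])],s)
E
```

```text
-0.0 1.0 -0.7 6.9
-0.3 2.0 -0.7 14.9
-0.7 3.0 -0.7 22.9
-1.3 3.9 -0.7 30.9
-2.0 4.7 -0.7 38.9
-2.8 5.4 -0.7 46.9
-3.6 6.0 -0.7 54.9
-4.6 6.4 -0.7 62.9
-5.6 6.8 -0.6 70.9
-6.6 7.0 -0.6 78.9
-6.9 7.0 -0.6 80.9
-6.9 7.0 0.9 80.9
-6.9 7.0 2.9 80.9
-6.9 7.0 3.1 80.9
```

Emit:
{"fn": "step_arm", "kwargs": {"motion": [[0, 0, 1.0, -0.7, 7], [0, -0.3, 2.0, -0.7, 15], [0, -0.7, 3.0, -0.7, 23], [0, -1.3, 3.9, -0.7, 31], [0, -2.0, 4.7, -0.7, 39], [0, -2.8, 5.4, -0.7, 47], [0, -3.6, 6.0, -0.7, 55], [0, -4.6, 6.4, -0.7, 63], [0, -5.6, 6.8, -0.7, 71], [0, -6.6, 7.0, -0.7, 79], [0, -6.9, 7.0, -0.7, 81], [0, -6.9, 7.0, -0.7, 81], [0, -6.9, 7.0, 0.9, 81], [0, -6.9, 7.0, 2.2, 81], [0, -6.9, 7.0, 3.0, 81], [0, -6.9, 7.0, 3.1, 81], [0, -6.9, 7.0, 3.1, 81]]}}

```text
time: 6.5
tool_pos: [0.5706, -0.2912, 0.0538]
tcp_rot: [-2.941, -1.101, 0.002]
wrist_force: [0.2, -0.7, 0.2]
width: -0.001
grip_force: 0.0
```

```bash
python3 - <<'E'
from h import *
s=bot.read_state();print(s['tool_pos'],s['time'],s['wrist_force'],s['tcp_rot'])
rows([(.511+.076*np.cos(a),-.3375+.076*np.sin(a),.058,np.degrees(a)+5) for a in np.radians(np.arange(40,141,5))],s)
E
```

```text
[ 0.5705748  -0.29119873  0.05378352] 6.5 [ 0.23476325 -0.6921978   0.18389705] [-2.94108410e+00 -1.10059926e+00  1.76811818e-03]
0.1 -0.3 -0.4 -4.0
0.0 -0.9 -0.4 -9.0
-0.0 -1.6 -0.4 -14.0
-0.2 -2.3 -0.4 -19.0
-0.3 -2.9 -0.4 -24.0
-0.6 -3.5 -0.4 -29.0
-0.9 -4.1 -0.4 -34.0
-1.2 -4.7 -0.4 -39.0
-1.6 -5.2 -0.4 -44.0
-2.1 -5.7 -0.4 -49.0
-2.5 -6.2 -0.4 -54.0
-3.1 -6.6 -0.4 -59.0
-3.6 -6.9 -0.4 -64.0
-4.2 -7.2 -0.4 -69.0
-4.8 -7.5 -0.4 -74.0
-5.4 -7.7 -0.4 -79.0
-6.1 -7.9 -0.4 -84.0
-6.7 -8.0 -0.4 -89.0
-7.4 -8.0 -0.4 -94.0
-8.1 -8.0 -0.4 -99.0
-8.7 -7.9 -0.4 -104.0
```

Emit:
{"fn": "step_arm", "kwargs": {"motion": [[0, 0.1, -0.3, -0.2, -4], [0, 0, -0.9, -0.2, -9], [0, 0, -1.6, -0.2, -14], [0, -0.2, -2.3, -0.2, -19], [0, -0.3, -2.9, -0.2, -24], [0, -0.6, -3.5, -0.2, -29]]}}

```text
time: 7.1
tool_pos: [0.5458, -0.2702, 0.0583]
tcp_rot: [2.566, 1.805, 0.004]
wrist_force: [2.6, -0.8, -1.7]
width: 0.003
grip_force: 1.3
```

```bash
python3 look.py 2;python3 - <<'E'
from h import *
s=bot.read_state();print(s['tool_pos'],s['time'],s['wrist_force'],s['torque'])
im,d=bot.read_camera('side')
a=cv2.imread('pics/look2.png')[140:240,225:325];c=im[120:220,225:325,::-1]
cv2.imwrite('pics/v5.png',cv2.resize(np.hstack([a,c]),(800,400),interpolation=2))
rows([(.511+.076*np.cos(a),-.3375+.076*np.sin(a),.056,np.degrees(a)+5) for a in np.radians(np.arange(70,141,5))],s)
E
```

```text
rib [ 0.50775175 -0.34069865  0.13377206] ((0.5090482234954834, -0.3403104841709137), (0.08000123500823975, 0.018447382375597954), 79.219970703125)
wing angles [136. 137. 138. 140.]
[ 0.54419304 -0.26935633  0.05791697] 7.15 [-0.15284546 -1.05826439 -0.43754649] [-0.01178529 -0.1560634  -0.05406094]
0.1 -0.8 0.2 -4.6
0.0 -1.5 0.2 -9.6
-0.0 -2.1 0.2 -14.6
-0.2 -2.8 0.2 -19.6
-0.4 -3.4 0.2 -24.6
-0.6 -4.0 0.2 -29.6
-0.9 -4.6 0.2 -34.6
-1.3 -5.2 0.2 -39.6
-1.7 -5.7 0.2 -44.6
-2.1 -6.2 0.2 -49.6
-2.6 -6.6 0.2 -54.6
-3.1 -7.0 0.2 -59.6
-3.7 -7.4 0.2 -64.6
-4.3 -7.7 0.2 -69.6
-4.9 -8.0 0.2 -74.6
```

View pics/v5.png

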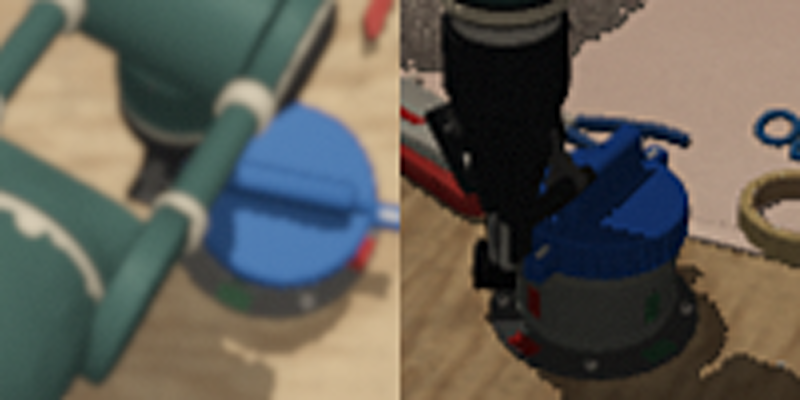

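The cover is turning: the rib is now at 79° and the wing is against the finger at (540,262). I'll keep going.

Emit:
{"fn": "step_arm", "kwargs": {"motion": [[0, 0.1, -0.8, 0, -4.6], [0, 0, -1.5, 0, -9.6], [0, 0, -2.1, 0, -14.6], [0, -0.2, -2.8, 0, -19.6], [0, -0.4, -3.4, 0, -24.6], [0, -0.6, -4.0, 0, -29.6], [0, -0.9, -4.6, 0, -34.6], [0, -1.3, -5.2, 0, -39.6], [0, -1.7, -5.7, 0, -44.6], [0, -2.1, -6.2, 0, -49.6], [0, -2.6, -6.6, 0, -54.6], [0, -3.1, -7.0, 0, -59.6], [0, -3.1, -7.0, 0, -59.6]]}}

```text
time: 8.5
tool_pos: [0.4677, -0.275, 0.0575]
tcp_rot: [1.34, 2.84, -0.0]
wrist_force: [0.6, 0.2, -0.0]
width: -0.001
grip_force: 0.1
```

```bash
python3 look.py 3;python3 - <<'E'
from h import *
s=bot.read_state();print(s['tool_pos'],s['time'],s['wrist_force'],s['torque'])
rows([(.511+.076*np.cos(a),-.3375+.076*np.sin(a),.056,np.degrees(a)+5) for a in np.radians(np.arange(127,150,3))],s)
E
```

```text
rib [ 0.54215509 -0.35968025  0.13401819] ((0.5426392555236816, -0.36042505502700806), (0.005852012895047665, 0.0062297796830534935), 22.944108963012695)
wing angles [170. 170. 171. 171. 172. 173. 174. 175. 177. 178. 179. 180.]
[ 0.46758863 -0.27474079  0.05728017] 8.55 [ 0.00235046  0.79203668 -1.01939644] [ 0.0497572   0.00126502 -0.02352008]
-0.0 -0.3 0.1 -2.6
-0.0 -0.7 0.1 -5.6
-0.0 -1.1 0.1 -8.6
-0.1 -1.5 0.1 -11.6
-0.1 -1.9 0.1 -14.6
-0.2 -2.3 0.1 -17.6
-0.3 -2.7 0.1 -20.6
-0.4 -3.1 0.1 -23.6
```

Emit:
{"fn": "step_arm", "kwargs": {"motion": [[0, 0, -0.3, 0, -2.6], [0, 0, -0.7, 0, -5.6], [0, 0, -1.1, 0, -8.6], [0, -0.1, -1.5, 0, -11.6], [0, -0.1, -1.7, 0, -13], [0, -0.1, -1.7, 0, -13]]}}

```text
time: 9.15
tool_pos: [0.4555, -0.2861, 0.0571]
tcp_rot: [1.009, 2.974, 0.0]
wrist_force: [1.4, 0.1, 1.3]
width: -0.0
grip_force: 0.9
```

Emit:
{"fn": "step_arm", "kwargs": {"motion": [[0, 0, -0.2, 0, -1.5], [0, 0, -0.4, 0, -3], [0, 0, -0.4, 0, -3]]}}

```text
time: 9.45
tool_pos: [0.4524, -0.2883, 0.0569]
tcp_rot: [-0.927, -3.001, -0.003]
wrist_force: [1.5, 5.2, 3.6]
width: 0.003
grip_force: 2.7
```

Force has risen to 5.4 N, so the cover is at its stop. I'll back off, rise and look.

Emit:
{"fn": "step_arm", "kwargs": {"motion": [[0, 0, 0.8, 0, 0], [0, 0, 0.8, -4, 0], [0, 0, 0.8, -8, 0], [0, 0, 0.8, -13, 0], [0, 0, 0.8, -15, 0], [4, 0, 0.8, -15, 0], [4, 0, 0.8, -15, 0]]}}

```text
time: 10.15
tool_pos: [0.4566, -0.2825, 0.2063]
tcp_rot: [-0.928, -3.001, 0.001]
wrist_force: [-0.6, -0.3, -0.7]
width: 0.331
grip_force: 0.0
```

```bash
cat > look2.py <<'E'
from h import *
import sys
V,U=np.mgrid[:384,:512]
for n in('wrist','side','top'):
    s=bot.read_state();im,d=bot.read_camera(n);h=cv2.cvtColor(im,cv2.COLOR_RGB2HSV);cv2.imwrite('pics/%s_%s.png'%(n,sys.argv[1]),im[...,::-1])
    P=pt(n,U,V,d,s);m=(h[...,0]>100)&(h[...,0]<125)&(h[...,1]>120)&(d>0)&(np.hypot(P[...,0]-.511,P[...,1]+.3375)<.095)&(P[...,2]>.07)
    Q=P[m];r=Q[(Q[:,2]>.125)&(Q[:,2]<.15)]
    if len(r)>10:
        e=np.linalg.eigh(np.cov(r[:,:2].T))[1][:,-1];print(n,'rib',r.mean(0),r[:,2].max(),cv2.minAreaRect(r[:,:2].astype(np.float32)),'dir',np.degrees(np.arctan2(e[1],e[0]))%180)
print(s['tool_pos'],s['time'],s['wrist_force'])
E
python3 look2.py a
```

```text
wrist rib [ 0.50948305 -0.33546663  0.13370499] 0.1368750262206386 ((0.510547399520874, -0.3375318646430969), (0.0180842112749815, 0.08477582782506943), 65.15216827392578) dir 153.99839270059786
side rib [ 0.50783492 -0.33174796  0.13300645] 0.1381468956378583 ((0.5104525685310364, -0.3357372283935547), (0.019157856702804565, 0.0835476890206337), 66.00420379638672) dir 156.45720205706277
[ 0.45553244 -0.2817162   0.20427534] 10.25 [-0.63075975 -0.0788962  -0.53148662]
```

The rib centre is at (0.5105, -0.337) and its direction is about 155.5°, over the green mark. Next is the grasp approach.

```bash
python3 - <<'E'
from h import *
rows([(.5105,-.337,z,155.5) for z in(.2,.14,.08)])
E
```

```text
-7.7 -1.5 0.4 -9.9
-7.7 -1.5 6.4 -9.9
-7.7 -1.5 12.4 -9.9
```

Emit:
{"fn": "step_arm", "kwargs": {"motion": [[5, -4, -0.7, 0.4, -5], [5, -7.7, -1.5, 0.4, -9.9], [5, -7.7, -1.5, 3, -9.9], [5, -7.7, -1.5, 6, -9.9], [5, -7.7, -1.5, 8.5, -9.9], [5, -7.7, -1.5, 8.5, -9.9], [5, -7.7, -1.5, 8.5, -9.9]]}}

```text
time: 11.0
tool_pos: [0.5109, -0.3377, 0.12]
tcp_rot: [-0.665, -3.067, -0.002]
wrist_force: [1.2, 0.1, -0.3]
width: 0.584
grip_force: 0.0
```

```bash
python3 - <<'E'
from h import *
s=bot.read_state();print(s['tool_pos'],s['time'],s['wrist_force'])
rows([(.5105,-.337,z,155.5) for z in(.08,.078)])
im,d=bot.read_camera('side');i2,_=bot.read_camera('wrist')
o=np.zeros((400,800,3),np.uint8);o[:,:400]=cv2.resize(im[120:220,225:325,::-1],(400,400),interpolation=2);o[:,400:]=cv2.resize(i2[100:340,130:370,::-1],(400,400));cv2.imwrite('pics/v6.png',o)
E
```

```text
[ 0.51093157 -0.33766419  0.12003705] 11.0 [ 1.22564757  0.13751875 -0.3363331 ]
0.1 0.0 4.0 0.0
0.1 0.0 4.2 0.0
```

View pics/v6.png

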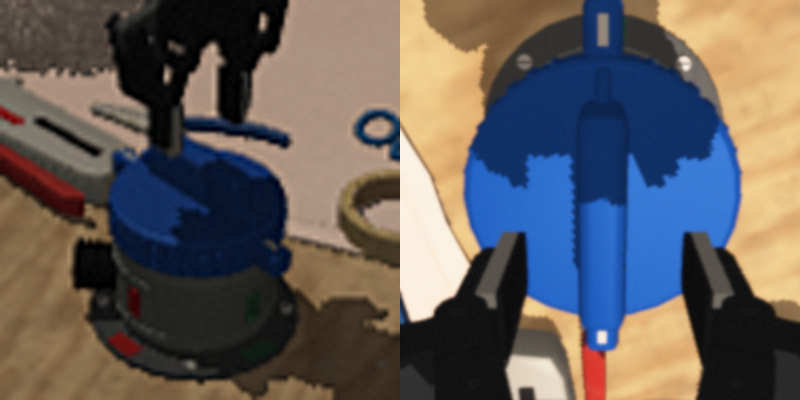

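The fingers straddle the rib centrally and the tool is aligned with it. I'll go down and close.

Emit:
{"fn": "step_arm", "kwargs": {"motion": [[5, 0, 0, 2, 0], [5, 0, 0, 3.5, 0], [5, 0, 0, 4.2, 0], [5, 0, 0, 4.2, 0], [1, 0, 0, 4.2, 0], [1, 0, 0, 4.2, 0], [1, 0, 0, 4.2, 0], [0, 0, 0, 4.2, 0], [0, 0, 0, 4.2, 0], [0, 0, 0, 4.2, 0], [0, 0, 0, 4.2, 0], [0, 0, 0, 4.2, 0]], "force": 70}}

```text
time: 12.3
tool_pos: [0.5128, -0.3393, 0.081]
tcp_rot: [0.665, 3.068, -0.002]
wrist_force: [-1.1, -1.4, 5.5]
width: 0.196
grip_force: 70.0
```

Emit:
{"fn": "step_arm", "kwargs": {"motion": [[0, 0, 0, -0.5, 0], [0, 0, 0, -1.5, 0], [0, 0, 0, -2.5, 0], [0, 0, 0, -3.5, 0], [0, 0, 0, -4.5, 0], [0, 0, 0, -5.5, 0], [0, 0, 0, -6.5, 0], [0, 0, 0, -7.5, 0], [0, 0, 0, -8.5, 0], [0, 0, 0, -8.5, 0], [0, 0, 0, -8.5, 0], [0, 0, 0, -8.5, 0]]}}

```text
time: 13.5
tool_pos: [0.5116, -0.3381, 0.1642]
tcp_rot: [-0.666, -3.069, -0.001]
wrist_force: [-0.7, -0.1, -3.2]
width: 0.199
grip_force: 69.2
```

```bash
python3 - <<'E'
from h import *
V,U=np.mgrid[:384,:512]
s=bot.read_state();print(s['tool_pos'],s['time'],s['wrist_force'],s['width'])
im,d=bot.read_camera('side');cv2.imwrite('pics/s7.png',im[100:250,200:400,::-1].repeat(4,0).repeat(4,1))
h=cv2.cvtColor(im,cv2.COLOR_RGB2HSV);P=pt('side',U,V,d)
m=(h[...,0]>100)&(h[...,0]<125)&(h[...,1]>120)&(d>0)&(np.hypot(P[...,0]-.511,P[...,1]+.3375)<.1)&(P[...,2]>.03)
Q=P[m];print(np.histogram(Q[:,2],bins=np.arange(.06,.26,.01))[0],Q[:,2].min())
# dish by rim ring: circle fit from both cameras
for n in('side','top'):
    d=np.load(n+'.npy');P=pt(n,U,V,d)
    m=(d>0)&(abs(P[...,2]-.022)<.006)&(np.hypot(P[...,0]-.50,P[...,1]-.01)<.13)
    Q=P[m];c=np.array([.5,.01])
    from scipy.optimize import least_squares
    r=least_squares(lambda q:np.hypot(Q[:,0]-q[0],Q[:,1]-q[1])-q[2],[.5,.01,.1],loss='soft_l1',f_scale=.002).x
    print(n,'dish',len(Q),r,np.sort(P[(np.hypot(P[...,0]-r[0],P[...,1]-r[1])<.06)&(d>0)][:,2]).mean())
E
```

```text
[ 0.51164943 -0.33813786  0.16415149] 13.5 [-0.68603935 -0.09439052 -3.16221613] 0.19880658709644022
[  0   0   0  16   0   0   0   0   0   0 121 197 638  79  65  97   2   2
   8] 0.03198233584568655
side dish 903 [0.51657971 0.00956967 0.10164416] 0.003486460409260816
top dish 519 [0.51597063 0.00852808 0.10173304] 0.002954399818452333
```

View pics/s7.png

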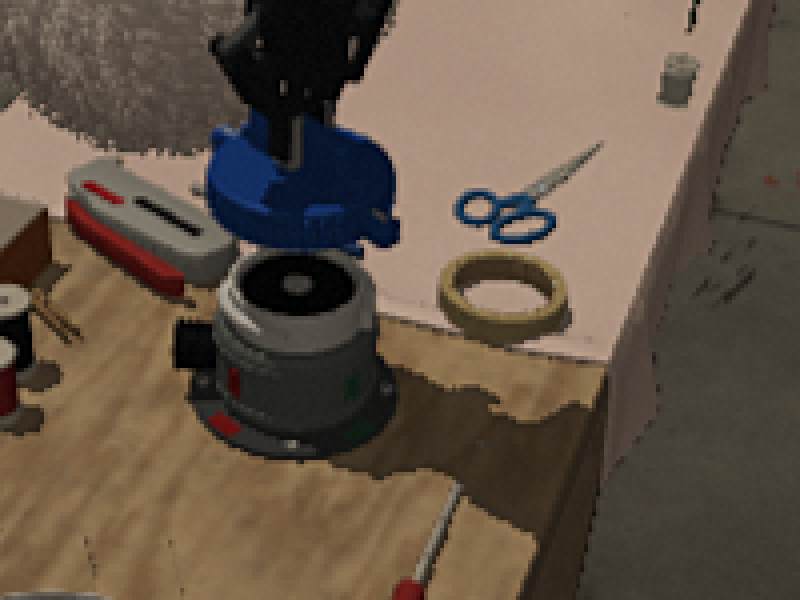

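The cover is off and level in the gripper, with its lower edge about 5 mm below the TCP reading. The dish centre is at (0.516, 0.009).

```bash
python3 - <<'E'
from h import *
rows([(.5162,.009,z,155.5) for z in(.17,.05,.012)])
E
```

```text
14.0 31.8 -0.6 0.0
13.9 31.8 11.4 0.0
13.9 31.8 15.2 0.0
```

Emit:
{"fn": "step_arm", "kwargs": {"motion": [[0, 0.5, 1, -0.6, 0], [0, 1.4, 3.2, -0.6, 0], [0, 2.8, 6.4, -0.6, 0], [0, 4.2, 9.5, -0.6, 0], [0, 5.6, 12.7, -0.6, 0], [0, 7, 15.9, -0.6, 0], [0, 8.4, 19, -0.6, 0], [0, 9.8, 22.2, -0.6, 0], [0, 11.2, 25.4, -0.6, 0], [0, 12.6, 28.6, -0.6, 0], [0, 13.5, 30.8, -0.6, 0], [0, 14, 31.8, -0.6, 0], [0, 14, 31.8, 2, 0], [0, 14, 31.8, 5, 0], [0, 14, 31.8, 8, 0], [0, 14, 31.8, 10, 0], [0, 14, 31.8, 11.4, 0], [0, 14, 31.8, 11.4, 0], [0, 14, 31.8, 11.4, 0]]}}

```text
time: 15.45
tool_pos: [0.5168, 0.0088, 0.0513]
tcp_rot: [0.666, 3.07, 0.0]
wrist_force: [0.4, -0.2, -2.6]
width: 0.196
grip_force: 69.1
```

```bash
python3 - <<'E'
from h import *
V,U=np.mgrid[:384,:512]
s=bot.read_state();print(s['tool_pos'],s['time'],s['wrist_force'],s['width'])
im,d=bot.read_camera('side');cv2.imwrite('pics/s8.png',im[220:370,120:320,::-1].repeat(4,0).repeat(4,1))
h=cv2.cvtColor(im,cv2.COLOR_RGB2HSV);P=pt('side',U,V,d)
m=(h[...,0]>100)&(h[...,0]<125)&(h[...,1]>120)&(d>0)&(np.hypot(P[...,0]-.516,P[...,1]-.009)<.1)
Q=P[m];print(np.histogram(Q[:,2],bins=np.arange(0,.16,.005))[0])
rows([(.5162,.009,z,155.5) for z in(.03,.012)])
E
```

```text
[0.51682612 0.00882869 0.05134219] 15.45 [ 0.35884652 -0.2097075  -2.6104356 ] 0.19644852210670852
[   9    0    0    0    0    0    0    0    1   30   68   97  107  182
 1224  166   41   25   29   26   94  100    3    2    1    5   14    7
    6    5    3]
0.1 -0.0 2.2 0.0
0.1 -0.0 4.0 0.0
```

View pics/s8.png

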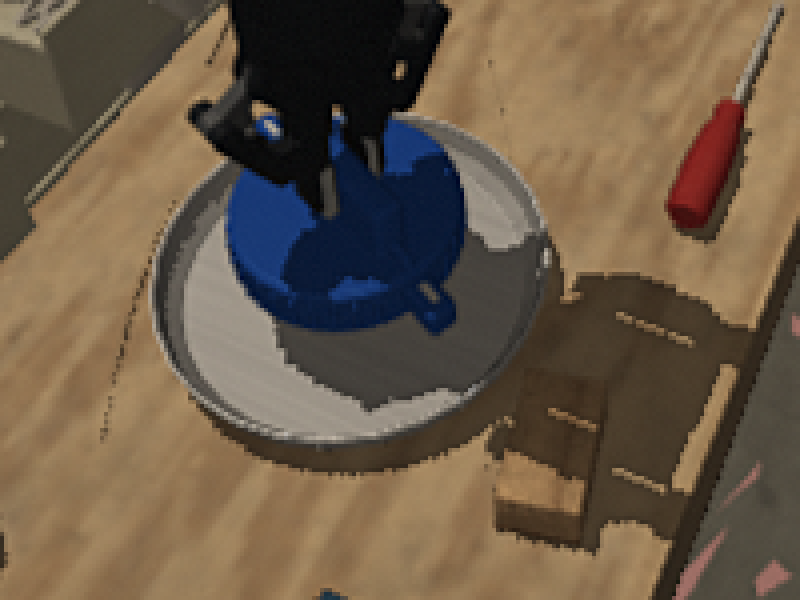

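The cover hangs level, centred over the dish, with its face at z ≈ 0.0725. There are about 40 mm left to go down.

Emit:
{"fn": "step_arm", "kwargs": {"motion": [[0, 0, 0, 1, 0], [0, 0, 0, 2, 0], [0, 0, 0, 2.8, 0], [0, 0, 0, 3.3, 0], [0, 0, 0, 3.6, 0], [0, 0, 0, 3.8, 0], [0, 0, 0, 3.9, 0], [0, 0, 0, 3.9, 0]]}}

```text
time: 16.3
tool_pos: [0.5165, 0.009, 0.0119]
tcp_rot: [0.666, 3.07, 0.0]
wrist_force: [0.3, 0.3, -3.1]
width: 0.201
grip_force: 69.3
```

Emit:
{"fn": "step_arm", "kwargs": {"motion": [[0, 0, 0, 0.1, 0], [0, 0, 0, 0.1, 0], [0, 0, 0, 0.1, 0]]}}

```text
time: 16.6
tool_pos: [0.5165, 0.009, 0.011]
tcp_rot: [0.666, 3.07, 0.0]
wrist_force: [0.7, -0.3, -2.4]
width: 0.196
grip_force: 69.3
```

Emit:
{"fn": "step_arm", "kwargs": {"motion": [[0, 0, 0, 0.1, 0], [0, 0, 0, 0.1, 0], [0, 0, 0, 0.2, 0], [0, 0, 0, 0.2, 0]]}}

```text
time: 17.0
tool_pos: [0.5162, 0.009, 0.0086]
tcp_rot: [-0.666, -3.07, 0.0]
wrist_force: [-0.1, -0.4, -3.2]
width: 0.198
grip_force: 69.3
```

Emit:
{"fn": "step_arm", "kwargs": {"motion": [[0, 0, 0, 0.1, 0], [0, 0, 0, 0.1, 0], [0, 0, 0, 0.1, 0]]}}

```text
time: 17.3
tool_pos: [0.5164, 0.009, 0.008]
tcp_rot: [0.666, 3.07, 0.0]
wrist_force: [-1.1, 0.4, -0.4]
width: 0.196
grip_force: 69.7
```

Emit:
{"fn": "step_arm", "kwargs": {"motion": [[0, 0, 0, 0.1, 0], [0, 0, 0, 0.1, 0], [0, 0, 0, 0.1, 0]]}}

```text
time: 17.6
tool_pos: [0.5164, 0.009, 0.008]
tcp_rot: [-0.666, -3.07, 0.0]
wrist_force: [-5.0, -0.2, 8.1]
width: 0.197
grip_force: 70.8
```

That is contact: +8 N, with z no longer dropping. I'll ease off 1 mm, open gradually and rise straight up.

Emit:
{"fn": "step_arm", "kwargs": {"motion": [[0, 0, 0, -0.1, 0], [0, 0, 0, -0.1, 0], [2.2, 0, 0, -0.1, 0], [2.8, 0, 0, -0.1, 0], [3.6, 0, 0, -0.1, 0], [4.5, 0, 0, -0.1, 0], [5, 0, 0, -0.1, 0], [5, 0, 0, -0.1, 0], [5, 0, 0, -0.6, 0], [5, 0, 0, -1.6, 0], [5, 0, 0, -4, 0], [5, 0, 0, -8, 0], [5, 0, 0, -12, 0], [5, 0, 0, -16, 0], [5, 0, 0, -16, 0], [5, 0, 0, -16, 0]], "force": 20}}

```text
time: 19.2
tool_pos: [0.5177, 0.0089, 0.1693]
tcp_rot: [0.665, 3.066, 0.001]
wrist_force: [0.2, 0.2, -0.3]
width: 0.585
grip_force: 0.0
```

```bash
python3 - <<'E'
from h import *
V,U=np.mgrid[:384,:512]
s=bot.read_state();print(s['tool_pos'],s['time'],s['wrist_force'],s['width'])
im,d=bot.read_camera('side');a=im[220:370,120:320,::-1].repeat(4,0).repeat(4,1);cv2.imwrite('pics/s9.png',a)
h=cv2.cvtColor(im,cv2.COLOR_RGB2HSV);P=pt('side',U,V,d)
m=(h[...,0]>100)&(h[...,0]<125)&(h[...,1]>120)&(d>0)&(np.hypot(P[...,0]-.516,P[...,1]-.009)<.1)
Q=P[m];f=Q[(Q[:,2]>.022)&(Q[:,2]<.042)];r=Q[(Q[:,2]>.055)]
print(np.histogram(Q[:,2],bins=np.arange(0,.1,.005))[0],r.mean(0))
f=f[np.hypot(f[:,0]-.516,f[:,1]-.009)<.05];A=np.c_[f[:,:2],np.ones(len(f))];print('plane',np.linalg.lstsq(A,f[:,2],rcond=None)[0])
m=(d>0)&(abs(P[...,2]-.022)<.006)&(h[...,1]<100)&(abs(np.hypot(P[...,0]-.516,P[...,1]-.009)-.1)<.012)
print('dish',cv2.fitEllipse(P[m][:,:2].astype(np.float32)))
E
```

```text
[0.51773923 0.00894163 0.16930774] 19.2 [ 0.16149992  0.20246431 -0.32653981] 0.58489208506003
[  19   56   72   87  159  648 1005   47   41   40   37   70  242    1
    0    0    0    0    0] [0.5102078  0.01262265 0.14341892]
plane [-0.00856893  0.00418674  0.03535917]
dish ((0.5174252986907959, 0.009377636015415192), (0.20170512795448303, 0.2031232863664627), 36.9200325012207)
```

View pics/s9.png

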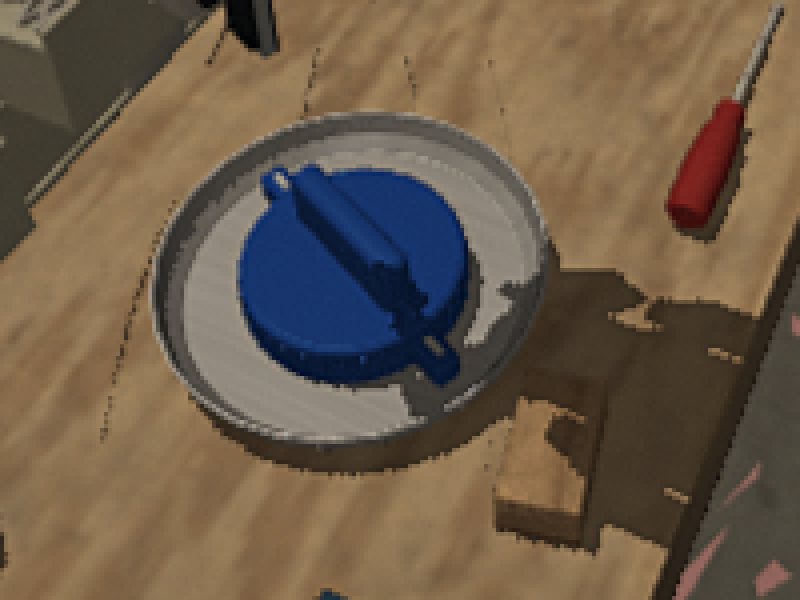

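The cover lies flat and centred in the dish: its face is at z ≈ 0.031, its tilt is under 0.01 rad, and the robot is clear. I'll hand in the job.

```bash
python3 -c "
from workcell import bot
print(bot.finish_job())"
```

```text
the job is handed in; nothing more can be done
None
```

I pushed the blue cover to its stop by a wing, lifted it off and set it flat and centred in the dish, then handed the job in at about 19 s; no pass/fail result came back.

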